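# Ready the tool cage for a new keeper and hold its gate ajar

### The arm

A 6-joint arm with a two-finger parallel gripper is mounted at the origin on the work surface. World frame = base frame: x ahead of the robot, y to its left, z up, the work surface at z = 0. Lengths are in m, angles in rad, forces in N, time in s.
With the tool pointing down it reaches from about 0.35 to 0.775 m from the base axis. Payload 7.3 kg.
Tool frame: the origin (TCP) lies at the very end of the fingers, on their centre line; the grasp point (between the pads) lies 19 mm behind it; z points along the fingers, y is the line along which they close (so a half turn about z gives the same grasp; the last joint's range is limited). The gripper opens to 92 mm and grips with 3 to 60 N. Pads are 19 mm wide; open, the fingers measure 130 mm over their backs; the gripper's body (75 mm by 190 mm) begins 47 mm behind the grasp point.
Start: joints at [-1.494, 0.342, 1.524, -0, 1.275, -0.146], TCP at [0.116, -0.512, 0.227] pointing down, gripper open.
Joint ranges: [-2.53, 2.53], [-0.77, 2.02], [0.04, 2.7], [-1, 4.14], [0.28, 2.66], [-3.11, 3.11]. Speed limits (rad/s): [2.57, 2.57, 3.14, 3.14, 3.14, 3.14].

### API

Orientations are given as [roll, pitch, yaw] about the fixed x, y, z axes, in that order (R = Rz(yaw) Ry(pitch) Rx(roll)).
In Python, from cell import observe, read_camera, get_calibration, hand_in, search_frame gives the robot as it stands.
- The arm moves only by the tool step_arm, never from a script. Its argument "commands" is a list of rows, each an object with "translation": the shift along the tool's x, y, z in mm, a list of three; "roll": the turn about the tool's z in rad. In form: [{"translation": [x, y, z], "roll": roll}, ...]. A call has 1 to 20 rows; each row shifts and turns the commanded pose from where the row before left it, along the tool's axes as they then stand; what a row does not reach is not made up. A row lasts 1/12 s, in which the tool goes at most 41.7 mm and 7.16 degrees, less where a joint would pass 70% of its speed; a pose out of reach is approached as far as the arm can. A call is refused whole if a number of a shift passes 41.7 or a number of a turn 0.125, either way. A call with a gripper value outside its range is refused whole. "fingers" is the opening, from 0 (shut) to 1 (fully open), set as the call begins (left out, the last holds). The fingers move at their own pace and stop on an object; "grip_force" is the grip in N (left out, the last holds). Time passes only in rows, so rows that do not move let the fingers close. It gives the time, the measured TCP pose, the force, the opening and the grip force at its end, in the units of the state.
- observe(): the state, without advancing time (a new reading comes with each control period).
- read_camera(name): name is "side" or "top" or "wrist"; returns the picture (400x640x3 uint8, red, green, blue); there is no depth.
- get_calibration(name): a dict with "camera_matrix" (3x3 intrinsics, pixels), "world_from_camera" (4x4, takes a point from camera to world coordinates). Camera axes: x right, y up, looking along -z (the intrinsics and any distortion apply to the point x, -y, -z); pixel columns grow to the right and rows downward; lengths in m; the calibration is good to about 2 mm. A picture is of the moment at which its call begins: read the wrist's pose just before it. get_calibration takes no time and is no camera call; for the wrist camera it gives the pose at the moment of the call.
- hand_in(): hands the job in; it is judged then, once.
Trained networks look in the newest picture that a camera, given by its name, has taken for a name from the list of things; names that differ only in an ending like _2 or _b are one class to them, and where a whole thing is asked for, a point or a joint stands for the part that bears it (a point fixed in the world has none). Each returns a list of dicts, best first, with "confidence" (0 to 1); they miss things now and then, are a little off and sometimes report something else, mostly with a low value. They report only what shows in the picture. A call takes as long as a camera call. They do not tell look-alikes from the thing itself.
- search_frame(camera, name): "at" ([x, y, z] in m, in world coordinates, good to about 4 mm: the middle of the surface that is visible of it).
The state is a dict: "time": time; "qpos": joint angles; "qvel": joint speeds; "joint_efforts": joint torques, N m; "tool_pos": TCP position; "tool_rot": TCP orientation; "contact_force": force on the tool from outside, world axes, zero at the start; "torque": the same for the moment, N m; "opening": finger opening in m; "grip_force": force on a finger pad.
Only numpy, scipy, OpenCV 4.12 (cv2) and the standard library are available. Lean on these libraries where they do the work, as an engineer would, in place of code of your own. Each camera call takes 0.05 s, during which the arm holds its last target. There are 200 camera calls.

### The job

The keeper on the tool cage's gate is bent and is about to be replaced: first lay the new keeper flat, staple upwards, in the empty long compartment of the grey tray, lengthwise. Then lift the sagging bolt by its red knob so that its flared end clears the bent keeper's lip, draw it back out of the keeper and pull the spring-loaded gate about a hand's width (90 mm) open. Finish while holding the gate still there with the gripper, as it shuts by itself when let go; leave the brush, the can and the wrench where they are.

Things in the scene. Friction and masses are not known exactly. Their poses are not given: they have to be found in the camera images.
- keeper_mid (a point): Centre of the loose new keeper, bright metal, 0.16 kg: base plate 90 long (x) x 40 wide (y) x 5 mm with a staple (upside-down U) on its middle, 36 (x) x 18 (y) mm, its top 42 mm above the plate's underside. This point is 21 mm above the underside; z points up. Starts flat on the table. Grip the staple across its 18 mm width (along y), high, so that the fingertips clear plate and tray walls.
- slot (a point): Centre of the floor of the tray's empty long compartment, 4 mm above the table: inside 120 long (x) x 57 mm wide (y), walls 5 mm thick, standing 10 mm above this floor.
- tray: Fixed grey tray, 200 (x) x 180 (y) x 14 mm, origin under its centre. The wide compartment on its +y side holds the brush; on its -y side are the empty long one (-x end) and a small one with studs (+x end).
- lip_top (a point): Middle of the top edge of the bent keeper's upturned lip, 153 mm above the table, 9 mm thick along y. Its axes are the fixed blue cage's: x from the gate straight into the cage, y along the shut gate from hinge to latch post (along the bolt), z up.
- cage: Blue tool cage, 190 mm high, fixed, with the gate as its front. The bent keeper is a brass-coloured open-topped fork on the latch post at the gate's free edge. Its front cheek, 185 mm high, stops the gate while the bolt's end is in the fork; the bolt cannot be lifted over it. Origin at table height near the free edge of the gate; axes as lip_top.
- bolt_grip (a point): Grip point of the bolt's upright round red knob (16 mm diameter): 13 mm below its top, 217 mm above the table while sagging. x and y are the gate's, z up. Gate, straps and cage reach to 190 mm, so keep fingertips above that; grip from above. Bolt shot: 205 mm from the hinge line along y, 30 mm in front of it; drawing moves it towards the hinge (-y).
- gate_hinge (a point): Blue mesh gate, 240 x 163 x 20 mm, its bottom 25 mm above the table, carrying bolt and knob. This is a point on the gate's vertical hinge line, 188 mm above the table. x and y turn with the gate; y points along the gate to its free edge, 255 mm away.
- gate (a joint): Gate angle in rad, 0 shut, grows as the free edge swings towards the robot (counter-clockwise from above), at most 1.2. A spring shuts it: about 0.45 N m shut, 0.65 N m at 0.4 rad. 90 mm of opening at the free edge is about 0.36 rad.
- bolt_draw (a joint): How far the bolt is drawn, in m: 0 shot, 0.055 fully drawn; starts between 0 and 0.006. Sliding takes about 2 N and it stays where it is left. The bolt's 28 mm flared end starts 1 to 7 mm beyond the lip, is past it at 0.026 and out of the fork from 0.027.
- bolt_lift (a joint): How far the bolt is lifted in its worn straps, in m: 0 sagging, at most 0.014; takes about 3 N and drops back when let go. The flared end hangs 7 mm below the lip's top and clears it above 0.007.
- brush: Flat brush, wooden handle, 160 mm long, 42 wide, 20 high, lying loose in the tray's wide compartment; origin under its middle. Leave alone.
- can: Yellow spray can, 52 mm in diameter, 150 mm high, loose; origin under its middle. Leave alone.
- wrench: Steel wrench, 180 x 38 x 8 mm, loose on the table; origin under its middle. Leave alone.
There are look-alikes about, which are no part of the job. Of the things like the part that bears keeper_mid, leave any that is black, green or turquoise; of the rest the larger one is meant.

How it is judged:
On the way, in this order (a step that is already met when the one before it is completed fails the run):
1. the new keeper lies flat and lengthwise in the tray's empty compartment, the bolt still shot (horizontal distance between keeper_mid and slot below 0.022 m and z of keeper_mid in the frame of slot below 0.0245 m and angle between keeper_mid's own z axis and vertical below 0.08 rad and angle between the x axis of keeper_mid and the x axis of slot, either way round below 0.3 rad and value of joint bolt_draw below 0.012 m), for 0.2 s.
2. the bolt is lifted over the lip: lifted, with the flared end passing above the bent keeper's lip (value of joint bolt_lift above 0.005 m and value of joint bolt_draw above 0.013 m).
3. the bolt is drawn out of the keeper (value of joint bolt_draw above 0.028 m), for 0.1 s.
At the end, for the whole second after the job is handed in: New keeper flat on the floor of the empty compartment (centre within 22 mm, lengthwise within 0.3 rad); gate still, 0.24 to 0.56 rad open (60 to 140 mm at its free edge), held by the fingers with over 0.5 N on gate or bolt, and propped by nothing loose (horizontal distance between keeper_mid and slot below 0.022 m and z of keeper_mid in the frame of slot below 0.0245 m and angle between keeper_mid's own z axis and vertical below 0.08 rad and angle between the x axis of keeper_mid and the x axis of slot, either way round below 0.3 rad and value of joint gate between 0.24 and 0.56 rad and velocity of joint gate between -0.05 and 0.05 rad/s and contact force between the fingers and gate above 0.5 N and contact force between gate and brush below 0.2 N and contact force between gate and can below 0.2 N and contact force between gate and wrench below 0.2 N); the arm keeps its last pose, push and grip.
It fails at once if the brush is moved more than 30 mm (distance of brush from where it was at the start of the episode above 0.03 m).
It fails at once if the can is moved more than 30 mm (distance of can from where it was at the start of the episode above 0.03 m).
It fails at once if the wrench is moved more than 30 mm (distance of wrench from where it was at the start of the episode above 0.03 m).
It also fails if it takes over 48 s, if anything falls off the work surface, if the arm or the gripper's body presses on something with over 40 N, if the wrist force passes 120 N, or if a joint passes its speed limit or range.

## Working session

There is one attempt and no reset: what is moved stays moved. The work goes in short steps, Python scripts to look and compute and a tool call to move; the robot and the scene stay as the last step left them, time stands still between calls to the robot, and variables do not carry over. Pictures are saved under pics/ and viewed, at most 10 in all, crops included, and the job is handed in when it is done.

Besides the shell and the picture viewer there is one more tool, called after "Emit:" as a command line: name --argument value ..., lists and objects as JSON in quotes. step_arm: Moves the arm, as the interface text tells. Its arguments: {"type":"object","properties":{"commands":{"type":"array"},"fingers":{"type":"number"},"grip_force":{"type":"number"}},"required":["commands"]}

```bash
mkdir -p pics; cat > h.py <<'E'
import numpy as np, cv2
from cell import *
def snap(c,f):
    im=read_camera(c); cv2.imwrite('pics/'+f,im[:,:,::-1]); return im
def proj(c,p):
    k=get_calibration(c); T=np.linalg.inv(k['world_from_camera']); q=T[:3,:3]@np.array(p)+T[:3,3]
    u=np.array(k['camera_matrix'])@np.array([q[0],-q[1],-q[2]]); return u[:2]/u[2]
def ray(c,uv,z):
    k=get_calibration(c); T=np.array(k['world_from_camera']); d=np.linalg.inv(k['camera_matrix'])@np.array([uv[0],uv[1],1.])
    d=T[:3,:3]@np.array([d[0],-d[1],-d[2]]); o=T[:3,3]; return o+d*(z-o[2])/d[2]
E
python3 - <<'E'
from h import *
np.set_printoptions(precision=3,suppress=True)
a=snap('top','top0.png');b=snap('side','side0.png')
for c in('top','side'):
    print(c,np.array(get_calibration(c)['world_from_camera'])[:3,3])
    for n in('keeper_mid','slot','tray','lip_top','bolt_grip','gate_hinge','can','wrench','brush'):
        for r in search_frame(c,n)[:4]: print(n,np.round(r['at'],3),round(r['confidence'],2),proj(c,r['at']).round())
o=observe();print(o['time'],o['tool_pos'],o['tool_rot'],o['opening'])
E
```

```text
top [0.333 0.044 0.993]
keeper_mid [0.361 0.288 0.01 ] 0.81 [231. 256.]
keeper_mid [0.326 0.155 0.006] 0.66 [279. 275.]
keeper_mid [0.552 0.127 0.003] 0.65 [299. 193.]
keeper_mid [0.442 0.065 0.004] 0.59 [317. 235.]
slot [0.55  0.352 0.001] 0.9 [219. 186.]
tray [0.55  0.355 0.008] 0.96 [217. 186.]
tray [ 0.783 -0.115  0.116] 0.64 [398. 106.]
lip_top [ 0.782 -0.118  0.116] 0.7 [399. 106.]
gate_hinge [ 0.632 -0.135  0.173] 0.65 [408. 155.]
gate_hinge [ 0.596 -0.078  0.168] 0.47 [383. 167.]
can [ 0.361 -0.302  0.138] 0.8 [473. 278.]
wrench [ 0.414 -0.155  0.007] 0.89 [398. 252.]
brush [ 0.598 -0.08   0.166] 0.67 [384. 167.]
brush [0.576 0.409 0.022] 0.58 [198. 174.]
side [0.219 0.794 0.669]
keeper_mid [0.457 0.202 0.002] 0.74 [325. 293.]
keeper_mid [0.359 0.295 0.006] 0.73 [349. 335.]
keeper_mid [0.441 0.065 0.005] 0.72 [350. 260.]
keeper_mid [0.326 0.166 0.004] 0.66 [381. 299.]
slot [ 0.411 -0.152  0.004] 0.73 [382. 221.]
slot [0.547 0.361 0.008] 0.71 [258. 328.]
tray [0.546 0.363 0.003] 0.59 [258. 330.]
lip_top [ 0.77  -0.018  0.11 ] 0.56 [259. 187.]
bolt_grip [ 0.601 -0.075  0.206] 0.55 [318. 161.]
bolt_grip [0.549 0.362 0.003] 0.25 [257. 328.]
gate_hinge [ 0.619 -0.078  0.169] 0.96 [313. 171.]
can [ 0.36  -0.294  0.092] 0.73 [412. 180.]
wrench [ 0.414 -0.152  0.005] 0.7 [381. 221.]
wrench [ 0.77  -0.016  0.111] 0.16 [259. 187.]
brush [0.573 0.418 0.024] 0.89 [232. 339.]
1.0 [ 0.116 -0.512  0.227] [3.141 0.    0.223] 0.09166128449965556
```

View pics/top0.png

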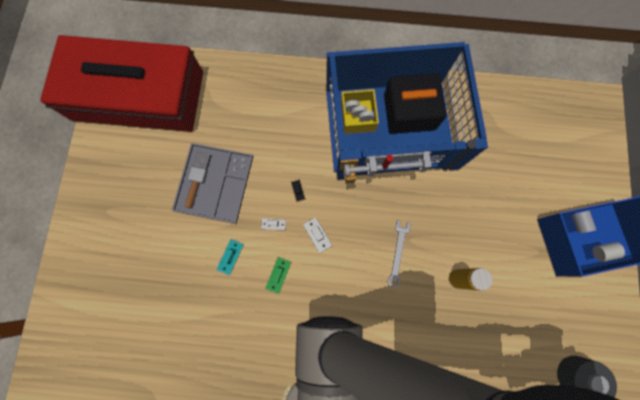

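View pics/side0.png

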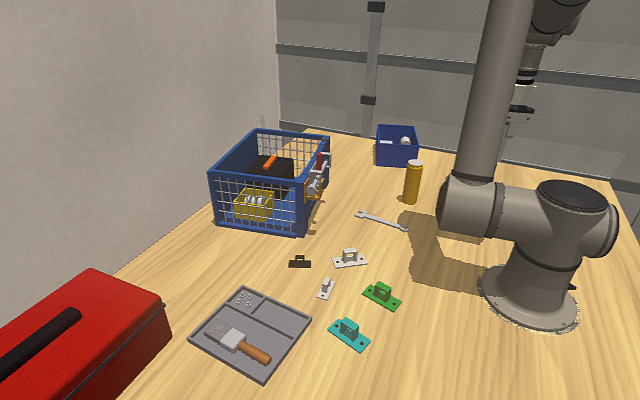

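The two images show five keeper-like parts, at these top-view pixels: black (298,190), turquoise (230,257), green (279,275), small white (273,224) and larger white (317,235). The larger white one fits the description. I'll confirm it in an enlarged crop, together with the tray and gate.

```bash
python3 - <<'E'
import cv2,numpy as np
a=cv2.imread('pics/top0.png')
l=cv2.resize(a[140:260,165:345],None,fx=4.4,fy=4.4,interpolation=cv2.INTER_CUBIC)
cv2.imwrite('pics/c1.png',l)
b=cv2.imread('pics/top0.png')[140:195,325:445]; s=cv2.imread('pics/side0.png')[130:240,290:350]
l=cv2.resize(b,None,fx=5,fy=5,interpolation=cv2.INTER_CUBIC)
r=cv2.resize(s,(200,367));o=np.zeros((367,800,3),np.uint8);o[:275,:600]=l;o[:,600:]=r
cv2.imwrite('pics/c2.png',o)
E
```

```text
(no output)
```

View pics/c1.png

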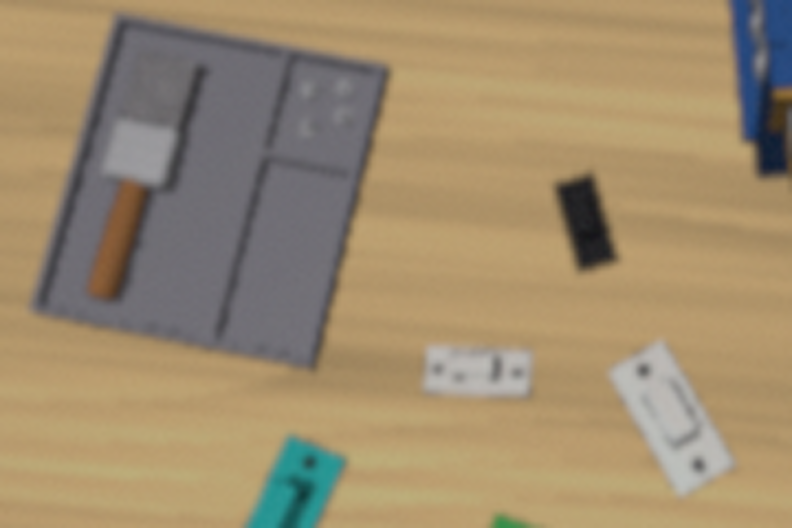

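View pics/c2.png

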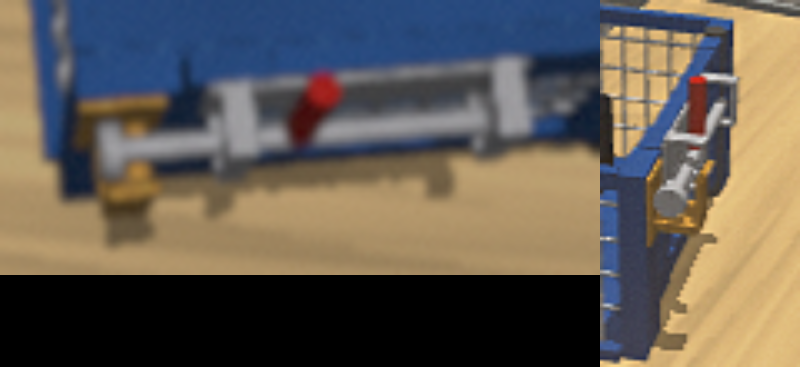

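The crop confirms the larger white keeper, centred at about (671,418). The long compartment lies between the divider (265,160)-(220,335) and the tray's right wall. The second crop shows the knob top at (323,88), with the flared end just beyond the fork.

```bash
python3 - <<'E'
from h import *
np.set_printoptions(precision=4,suppress=True)
f=lambda P,z:np.array([ray('top',(p[0]/4.4+165,p[1]/4.4+140),z) for p in P])
k=f([(608,372),(660,342),(735,465),(683,495)],.005);print(k,k.mean(0))
d=(k[3]+k[2]-k[0]-k[1])/2;print('keeper len',np.linalg.norm(d[:2]),'ang',np.degrees(np.arctan2(d[1],d[0])))
t=f([(118,15),(388,67),(315,368),(35,310)],.014);print(t,t.mean(0))
d=(t[0]+t[1]-t[2]-t[3])/2;print(np.linalg.norm(d[:2]));a=np.arctan2(d[1],d[0]);e=(t[0]+t[3]-t[1]-t[2])/2
b=np.arctan2(e[1],e[0])-np.pi/2;print('tray',a,b,np.linalg.norm(e));
a=(a+b)/2;R=np.array([[np.cos(a),-np.sin(a)],[np.sin(a),np.cos(a)]])
print('slot',t.mean(0)[:2]+R@[-.035,-.0565], 'pix mean',f([(265,160),(350,175),(313,355),(222,335)],.010).mean(0))
g=lambda p,z:ray('top',(p[0]/5+325,p[1]/5+140),z)
print('knob',g((323,88),.230),'bolt ends',g((110,148),.165),g((500,118),.165))
E
```

```text
[[0.4653 0.1055 0.005 ]
 [0.4871 0.0752 0.005 ]
 [0.4156 0.022  0.005 ]
 [0.3944 0.052  0.005 ]] [0.4406 0.0636 0.005 ]
keeper len 0.08897577619262162 ang -143.15593702607498
[[0.6648 0.4435 0.014 ]
 [0.6464 0.2657 0.014 ]
 [0.4496 0.2845 0.014 ]
 [0.4691 0.4622 0.014 ]] [0.5575 0.364  0.014 ]
0.1971395475039113
tray -0.0952804433193615 -0.10625597025909572 0.17881468409824847
slot [0.5169 0.3113] pix mean [0.519  0.3126 0.01  ]
knob [ 0.6    -0.0818  0.23  ] bolt ends [0.5836 0.0061 0.165 ] [ 0.6159 -0.1769  0.165 ]
```

Emit:
step_arm --commands '[{"translation": [30,-19,0],"roll": 0},{"translation": [30,-19,0],"roll": 0},{"translation": [30,-19,0],"roll": 0},{"translation": [30,-19,0],"roll": 0},{"translation": [30,-19,0],"roll": 0},{"translation": [30,-19,0],"roll": 0},{"translation": [30,-19,0],"roll": 0},{"translation": [30,-19,0],"roll": 0},{"translation": [30,-19,0],"roll": 0},{"translation": [30,-19,0],"roll": 0},{"translation": [14,-30,0],"roll": 0},{"translation": [14,-30,0],"roll": 0},{"translation": [14,-30,0],"roll": 0},{"translation": [14,-30,0],"roll": 0},{"translation": [14,-30,0],"roll": 0},{"translation": [14,-30,0],"roll": 0},{"translation": [14,-30,0],"roll": 0},{"translation": [14,-30,0],"roll": 0},{"translation": [14,-30,0],"roll": 0},{"translation": [14,-30,0],"roll": 0}]' --fingers 0.6

```text
time: 2.67
tool_pos: [0.437, 0.0648, 0.2269]
tool_rot: [3.141, -0.001, 0.223]
contact_force: [1.8, -0.4, 0.3]
opening: 0.0549
grip_force: 0.0
```

Emit:
step_arm --commands '[{"translation": [0,0,15],"roll": -0.105},{"translation": [0,0,15],"roll": -0.105},{"translation": [0,0,15],"roll": -0.105},{"translation": [0,0,15],"roll": -0.105},{"translation": [0,0,0],"roll": 0},{"translation": [0,0,0],"roll": 0}]'

```text
time: 3.17
tool_pos: [0.4366, 0.0631, 0.1665]
tool_rot: [-3.141, 0.001, 0.64]
contact_force: [0.3, 0.9, 0.9]
opening: 0.0552
grip_force: 0.0
```

```bash
python3 - <<'E'
from h import *
o=observe();print(o['time'],o['tool_pos'],o['tool_rot'],o['opening'])
snap('wrist','w1.png')
for r in search_frame('wrist','keeper_mid'): print(r['at'],r['confidence'],proj('wrist',r['at']))
E
```

```text
3.1667 [0.4365901  0.06308641 0.16651389] [-3.14078603e+00  1.17252685e-03  6.39722165e-01] 0.05522532656401508
[0.4468, 0.0653, 0.0069] 0.85 [321.78928536 171.8854146 ]
[0.4593, 0.1861, 0.0046] 0.76 [229.81598642  88.34375435]
[0.5602, 0.127, 0.0038] 0.67 [341.83658231  36.40231655]
[0.3363, 0.1547, 0.0047] 0.65 [193.84925784 203.59289198]
[0.371, 0.2886, 0.0054] 0.64 [92.16421443 98.81443299]
```

View pics/w1.png

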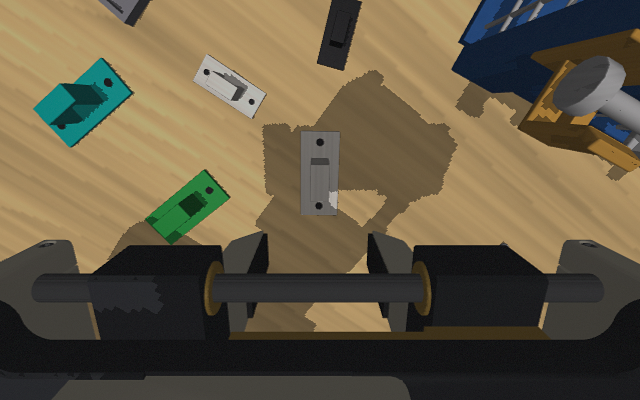

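The keeper lies straight in the wrist view, with corners (302,131), (340,132), (338,216) and (301,215) and holes at (320,142) and (319,206).

```bash
python3 - <<'E'
from h import *
np.set_printoptions(precision=4,suppress=True)
k=np.array([ray('wrist',p,.005) for p in [(302,131),(340,132),(338,216),(301,215)]]);m=k.mean(0);print(k,m)
d=(k[0]+k[1]-k[2]-k[3])/2;print(np.linalg.norm(d[:2]),np.arctan2(d[1],d[0]))
o=observe();y=o['tool_rot'][2];p=o['tool_pos'];e=(m-p)[:2]
print('tool dx,dy',e@[np.cos(y),np.sin(y)],e@[np.sin(y),-np.cos(y)])
E
```

```text
[[0.4682 0.1062 0.005 ]
 [0.4902 0.0749 0.005 ]
 [0.4178 0.0214 0.005 ]
 [0.3947 0.0545 0.005 ]] [0.4427 0.0642 0.005 ]
0.08989198113916257 0.624628557547314
tool dx,dy 0.0049421569623855485 0.0021035474765587294
```

Emit:
step_arm --commands '[{"translation": [4,1.5,20],"roll": 0},{"translation": [0,0,30],"roll": 0},{"translation": [0,0,30],"roll": 0},{"translation": [0,0,30],"roll": 0},{"translation": [0,0,20],"roll": 0},{"translation": [0,0,12],"roll": 0},{"translation": [0,0,7],"roll": 0},{"translation": [0,0,0],"roll": 0},{"translation": [0,0,0],"roll": 0}]'

```text
time: 4.02
tool_pos: [0.4418, 0.0642, 0.0184]
tool_rot: [3.141, -0.001, 0.642]
contact_force: [0.0, -0.3, 0.0]
opening: 0.055
grip_force: 0.0
```

Emit:
step_arm --commands '[{"translation": [0,0,0],"roll": 0},{"translation": [0,0,0],"roll": 0},{"translation": [0,0,0],"roll": 0},{"translation": [0,0,0],"roll": 0},{"translation": [0,0,0],"roll": 0},{"translation": [0,0,0],"roll": 0}]' --fingers 0 --grip_force 25

```text
time: 4.52
tool_pos: [0.4411, 0.0643, 0.0179]
tool_rot: [3.141, -0.0, 0.643]
contact_force: [-0.7, 0.0, 0.0]
opening: 0.0195
grip_force: 0.0
```

Emit:
step_arm --commands '[{"translation": [0,0,-15],"roll": 0},{"translation": [0,0,-30],"roll": 0},{"translation": [0,0,-30],"roll": 0},{"translation": [0,0,-25],"roll": 0},{"translation": [0,0,0],"roll": 0.124},{"translation": [0,0,0],"roll": 0.124},{"translation": [0,0,0],"roll": 0.124},{"translation": [0,0,0],"roll": 0.124},{"translation": [0,0,0],"roll": 0.124},{"translation": [0,0,0],"roll": 0.12},{"translation": [0,0,0],"roll": 0}]'

```text
time: 5.43
tool_pos: [0.4407, 0.0643, 0.1175]
tool_rot: [3.141, 0.001, -0.102]
contact_force: [0.0, 0.0, -2.2]
opening: 0.0178
grip_force: 25.0
```

Emit:
step_arm --commands '[{"translation": [5,-25,0],"roll": 0},{"translation": [5,-25,0],"roll": 0},{"translation": [5,-25,0],"roll": 0},{"translation": [5,-25,0],"roll": 0},{"translation": [5,-25,0],"roll": 0},{"translation": [5,-26,0],"roll": 0},{"translation": [5,-26,0],"roll": 0},{"translation": [5,-26,0],"roll": 0},{"translation": [6,-26,0],"roll": 0},{"translation": [6,-26,0],"roll": 0},{"translation": [0,0,0],"roll": 0},{"translation": [0,0,0],"roll": 0}]'

```text
time: 6.43
tool_pos: [0.517, 0.3139, 0.1169]
tool_rot: [3.141, 0.001, -0.092]
contact_force: [-0.8, -0.2, -1.6]
opening: 0.0171
grip_force: 25.0
```

```bash
python3 - <<'E'
from h import *
o=observe();print(o['time'],o['tool_pos'],o['tool_rot'],o['opening'])
snap('wrist','w2.png')
for n in('slot','tray','keeper_mid'):
  for r in search_frame('wrist',n)[:2]: print(n,r['at'],r['confidence'],proj('wrist',r['at']))
E
```

```text
6.4333 [0.51704047 0.31386547 0.11685573] [ 3.14081842e+00  9.71123391e-04 -9.20052738e-02] 0.017137077938244285
slot [0.5929, 0.3655, 0.0029] 0.94 [245.82253719 110.32997344]
tray [0.5922, 0.3682, 0.0018] 0.62 [242.80760252 111.79326241]
keeper_mid [0.5668, 0.136, 0.0037] 0.73 [520.5255462  115.49693378]
keeper_mid [0.4636, 0.1888, 0.0035] 0.71 [453.58262761 233.80381209]
```

View pics/w2.png

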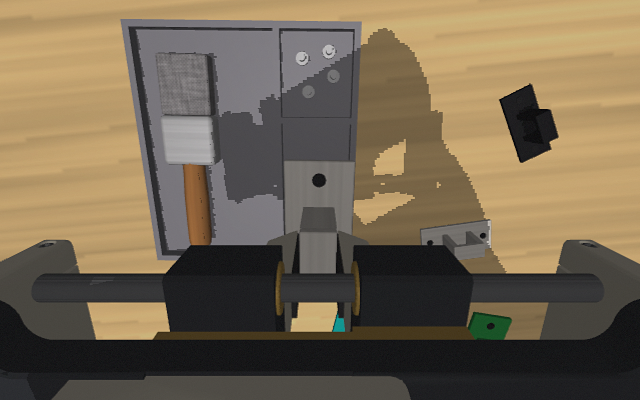

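The keeper is held level over the long compartment. The cross wall is at row 117, the divider at column 280 and the right wall's outer edge at column 361. The tray's far corners are (122,20) and (361,23).

```bash
python3 - <<'E'
from h import *
np.set_printoptions(precision=4,suppress=True)
r=lambda p:ray('wrist',p,.014)[:2]
A,B=r((122,20)),r((361,23));e=A-B;a=np.arctan2(e[1],e[0])-np.pi/2;print(A,B,np.linalg.norm(e),a)
R=np.array([[np.cos(a),-np.sin(a)],[np.sin(a),np.cos(a)]])
c=(A+B)/2-R@[.1,0];s=c+R@[-.035,-.0565];print('center',c,'slot',s)
C,D=r((281,117)),r((355,117));print('crosswall',C,D,'slot from it',(C+D)/2+R@[-.0625,0])
o=observe();y=o['tool_rot'][2];v=s-o['tool_pos'][:2];print('tool dx,dy',v@[np.cos(y),np.sin(y)],v@[np.sin(y),-np.cos(y)])
E
```

```text
[0.6665 0.4438] [0.6472 0.267 ] 0.17790772410934158 -0.10857587096478705
center [0.5574 0.3662] slot [0.5165 0.3138]
crosswall [0.5855 0.3352] [0.5797 0.2757] slot from it [0.5205 0.3122]
tool dx,dy -0.0008498812116798646 -0.0017921870148332926
```

Emit:
step_arm --commands '[{"translation": [0.5,0.5,30],"roll": 0},{"translation": [0,0,30],"roll": 0},{"translation": [0,0,16],"roll": 0},{"translation": [0,0,9],"roll": 0},{"translation": [0,0,5],"roll": 0},{"translation": [0,0,3.5],"roll": 0},{"translation": [0,0,0],"roll": 0},{"translation": [0,0,0],"roll": 0},{"translation": [0,0,0],"roll": 0}]'

```text
time: 7.38
tool_pos: [0.5186, 0.3127, 0.0253]
tool_rot: [-3.141, -0.002, -0.097]
contact_force: [0.2, 0.7, -1.6]
opening: 0.0177
grip_force: 25.0
```

Emit:
step_arm --commands '[{"translation": [0,0,0],"roll": 0},{"translation": [0,0,0],"roll": 0},{"translation": [0,0,0],"roll": 0},{"translation": [0,0,0],"roll": 0},{"translation": [0,0,0],"roll": 0}]' --fingers 0.45

```text
time: 7.8
tool_pos: [0.518, 0.3125, 0.0244]
tool_rot: [-3.141, -0.0, -0.097]
contact_force: [-0.4, -0.3, -0.4]
opening: 0.0405
grip_force: 0.0
```

Emit:
step_arm --commands '[{"translation": [0,0,-10],"roll": 0},{"translation": [0,0,-30],"roll": 0},{"translation": [0,0,-40],"roll": 0},{"translation": [0,0,-40],"roll": 0},{"translation": [0,0,-40],"roll": 0},{"translation": [-20,0,-40],"roll": 0},{"translation": [-40,0,-20],"roll": 0},{"translation": [-20,0,0],"roll": 0},{"translation": [0,0,0],"roll": 0},{"translation": [0,0,0],"roll": 0}]'

```text
time: 8.63
tool_pos: [0.4418, 0.3201, 0.2415]
tool_rot: [-3.141, -0.002, -0.096]
contact_force: [1.1, 0.4, -0.2]
opening: 0.0409
grip_force: 0.0
```

```bash
python3 - <<'E'
from h import *
o=observe();print(o['time'],o['tool_pos'],o['tool_rot'],o['opening'])
snap('wrist','w3.png')
for n in('slot','keeper_mid','gate_hinge','bolt_grip'):
  for r in search_frame('wrist',n)[:3]: print(n,r['at'],r['confidence'],proj('wrist',r['at']))
E
```

```text
8.6333 [0.44177174 0.32009225 0.24147777] [-3.14072791e+00 -1.72970541e-03 -9.58497760e-02] 0.040918802710580376
slot [0.5573, 0.37, 0.0037] 0.77 [265.76634392  74.1638429 ]
keeper_mid [0.5608, 0.1329, 0.005] 0.89 [469.60447287  49.16273951]
keeper_mid [0.3693, 0.2921, 0.0094] 0.88 [343.75980782 218.83590466]
keeper_mid [0.3426, 0.1582, 0.0035] 0.61 [443.39592499 226.56811499]
```

View pics/w3.png

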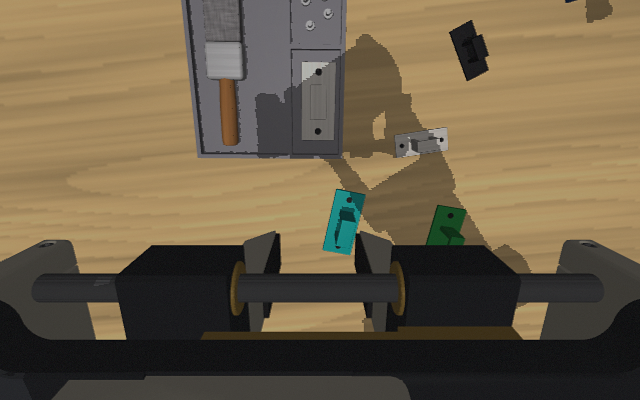

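The keeper lies flat in the compartment, with its plate at about (302-336, 60-142). Next I move to the knob.

Emit:
step_arm --commands '[{"translation": [9,29,-10],"roll": 0},{"translation": [9,29,-10],"roll": 0},{"translation": [9,29,-10],"roll": 0},{"translation": [9,29,-10],"roll": 0},{"translation": [9,29,-10],"roll": 0},{"translation": [9,29,-10],"roll": 0},{"translation": [9,29,-10],"roll": 0},{"translation": [9,29,-8],"roll": 0},{"translation": [9,29,0],"roll": 0},{"translation": [9,29,0],"roll": 0},{"translation": [9,28,0],"roll": 0},{"translation": [9,28,0],"roll": 0},{"translation": [9,28,0],"roll": 0},{"translation": [9,28,0],"roll": 0},{"translation": [0,0,0],"roll": -0.09},{"translation": [0,0,0],"roll": -0.09},{"translation": [0,0,0],"roll": -0.09},{"translation": [0,0,0],"roll": 0},{"translation": [0,0,0],"roll": 0}]' --fingers 0.5

```text
time: 10.47
tool_pos: [0.5289, -0.0929, 0.3176]
tool_rot: [-3.141, 0.001, 0.169]
contact_force: [-0.3, -0.0, -0.2]
opening: 0.0459
grip_force: 0.0
```

```bash
python3 - <<'E'
from h import *
o=observe();print(o['time'],o['tool_pos'],o['tool_rot'],o['opening'])
snap('wrist','w4.png')
for n in('lip_top','gate_hinge','bolt_grip'):
  for r in search_frame('wrist',n)[:3]: print(n,r['at'],r['confidence'],proj('wrist',r['at']))
print(proj('wrist',(.600,-.082,.230)))
E
```

```text
10.4667 [ 0.52892619 -0.09293707  0.31756692] [-3.14126682e+00  8.97195498e-04  1.69491125e-01] 0.04588026828873353
lip_top [0.6671, -0.1289, 0.1513] 0.79 [380.87775238  43.80643804]
gate_hinge [0.6295, -0.1221, 0.1858] 0.93 [371.29039917  82.11617131]
gate_hinge [0.6678, -0.1307, 0.1518] 0.49 [383.17098977  43.35371535]
bolt_grip [0.5999, -0.0774, 0.2286] 0.7 [314.67407618 108.87182036]
[320.67798033 109.84926523]
```

View pics/w4.png

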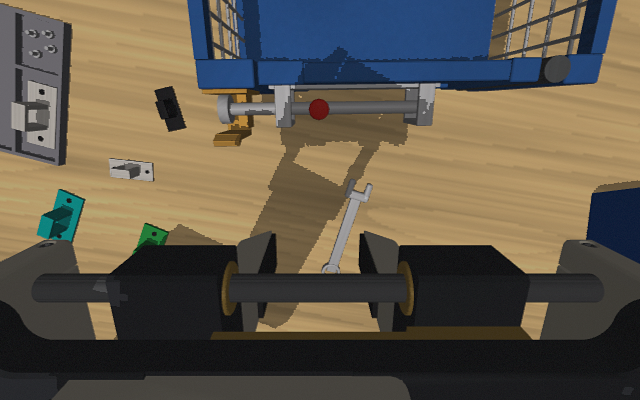

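The knob top shows at (319,109), the hinge cap at (557,69), and the bolt's flared end at (223,108).

```bash
python3 - <<'E'
from h import *
np.set_printoptions(precision=4,suppress=True)
k=ray('wrist',(319,109.5),.230);h=ray('wrist',(557,69),.19);print(k,h)
# cage yaw from hinge->knob: knob at (-.03,.205) in cage axes
v=(k-h)[:2];print(np.linalg.norm(v),np.hypot(.03,.205));a=np.arctan2(v[1],v[0])-np.arctan2(.205,-.03);print('cage yaw',a)
o=observe();y=o['tool_rot'][2];e=(k-o['tool_pos'])[:2];print('tool dx,dy',e@[np.cos(y),np.sin(y)],e@[np.sin(y),-np.cos(y)])
E
```

```text
[ 0.6    -0.0807  0.23  ] [ 0.6662 -0.2743  0.19  ]
0.20456718722891307 0.2071834935510066
cage yaw 0.1839474744350118
tool dx,dy 0.0721515756711409 0.000592448026972094
```

Emit:
step_arm --commands '[{"translation": [24,0,0],"roll": -0.015},{"translation": [24,0,0],"roll": 0},{"translation": [24,0.5,0],"roll": 0},{"translation": [0,0,0],"roll": 0},{"translation": [0,0,30],"roll": 0},{"translation": [0,0,30],"roll": 0},{"translation": [0,0,30],"roll": 0},{"translation": [0,0,17],"roll": 0},{"translation": [0,0,10],"roll": 0},{"translation": [0,0,0],"roll": 0},{"translation": [0,0,0],"roll": 0}]'

```text
time: 11.58
tool_pos: [0.5998, -0.08, 0.2018]
tool_rot: [3.141, -0.001, 0.187]
contact_force: [0.9, -0.5, 0.6]
opening: 0.0459
grip_force: 0.0
```

Emit:
step_arm --commands '[{"translation": [0,0,0],"roll": 0},{"translation": [0,0,0],"roll": 0},{"translation": [0,0,0],"roll": 0},{"translation": [0,0,0],"roll": 0},{"translation": [0,0,0],"roll": 0},{"translation": [0,0,0],"roll": 0},{"translation": [0,0,0],"roll": 0}]' --fingers 0 --grip_force 35

```text
time: 12.17
tool_pos: [0.6, -0.0801, 0.2017]
tool_rot: [3.141, -0.001, 0.188]
contact_force: [0.1, -0.3, 2.7]
opening: 0.0151
grip_force: 35.0
```

Emit:
step_arm --commands '[{"translation": [0,0,-3],"roll": 0},{"translation": [0,0,-3],"roll": 0},{"translation": [0,0,-3],"roll": 0},{"translation": [0,0,-2.5],"roll": 0},{"translation": [0,0,0],"roll": 0},{"translation": [0,0,0],"roll": 0}]'

```text
time: 12.67
tool_pos: [0.5997, -0.0799, 0.2127]
tool_rot: [3.141, -0.0, 0.188]
contact_force: [2.0, -1.3, -2.8]
opening: 0.015
grip_force: 35.0
```

Emit:
step_arm --commands '[{"translation": [0,5,0],"roll": 0},{"translation": [0,5,0],"roll": 0},{"translation": [0,5,0],"roll": 0},{"translation": [0,5,0],"roll": 0},{"translation": [0,5,0],"roll": 0},{"translation": [0,5,0],"roll": 0},{"translation": [0,5,0],"roll": 0},{"translation": [0,5,0],"roll": 0},{"translation": [0,3,0],"roll": 0},{"translation": [0,0,0],"roll": 0},{"translation": [0,0,0],"roll": 0},{"translation": [0,0,0],"roll": 0}]'

```text
time: 13.67
tool_pos: [0.6077, -0.1227, 0.2127]
tool_rot: [3.141, 0.0, 0.187]
contact_force: [0.2, -1.9, -3.6]
opening: 0.015
grip_force: 35.0
```

Emit:
step_arm --commands '[{"translation": [-1.6,0.3,0],"roll": -0.01},{"translation": [-3.2,0.6,0],"roll": -0.02},{"translation": [-3.2,0.6,0],"roll": -0.02},{"translation": [-3.2,0.6,0],"roll": -0.02},{"translation": [-3.2,0.6,0],"roll": -0.02},{"translation": [-3.2,0.6,0],"roll": -0.02},{"translation": [-3.2,0.6,0],"roll": -0.02},{"translation": [-3.2,0.6,0],"roll": -0.02},{"translation": [-3.2,0.6,0],"roll": -0.02},{"translation": [-3.2,0.6,0],"roll": -0.02}]'

```text
time: 14.5
tool_pos: [0.5798, -0.1359, 0.2127]
tool_rot: [3.142, -0.0, 0.38]
contact_force: [3.6, -0.8, -2.4]
opening: 0.0151
grip_force: 35.0
```

Emit:
step_arm --commands '[{"translation": [-3.2,0.6,0],"roll": -0.02},{"translation": [-3.2,0.6,0],"roll": -0.02},{"translation": [-3.2,0.6,0],"roll": -0.02},{"translation": [-3.2,0.6,0],"roll": -0.02},{"translation": [-3.2,0.6,0],"roll": -0.02},{"translation": [-3.2,0.6,0],"roll": -0.02},{"translation": [-3.2,0.6,0],"roll": -0.02},{"translation": [-3.2,0.6,0],"roll": -0.02},{"translation": [-3.2,0.6,0],"roll": -0.02},{"translation": [-1.6,0.3,0],"roll": -0.01},{"translation": [0,0,0],"roll": 0},{"translation": [0,0,0],"roll": 0},{"translation": [0,0,0],"roll": 0},{"translation": [0,0,0],"roll": 0},{"translation": [0,0,0],"roll": 0},{"translation": [0,0,0],"roll": 0}]'

```text
time: 15.83
tool_pos: [0.5554, -0.1543, 0.2126]
tool_rot: [-3.141, 0.0, 0.568]
contact_force: [2.9, 2.3, -2.5]
opening: 0.0149
grip_force: 35.0
```

```bash
python3 - <<'E'
from h import *
o=observe();print(o['time'],o['tool_pos'],o['tool_rot'],o['opening'],o['contact_force'],o['grip_force'])
a=snap('top','t5.png');b=snap('side','s5.png')
out=np.zeros((400,800,3),np.uint8);out[:,:400]=cv2.resize(a[100:300,180:480],(400,400))[:,:,::-1] if 0 else cv2.resize(a[110:270,290:450],(400,400))[:,:,::-1]
out[:,400:]=cv2.resize(b[120:380,190:450],(400,400))[:,:,::-1]
cv2.imwrite('pics/f5.png',out)
E
```

```text
15.8333 [ 0.55540349 -0.15428871  0.21255523] [-3.14144959e+00  5.45926550e-05  5.67894888e-01] 0.014921852628572941 [ 2.86605872  2.26319463 -2.51340249] 34.999499917030334
```

View pics/f5.png

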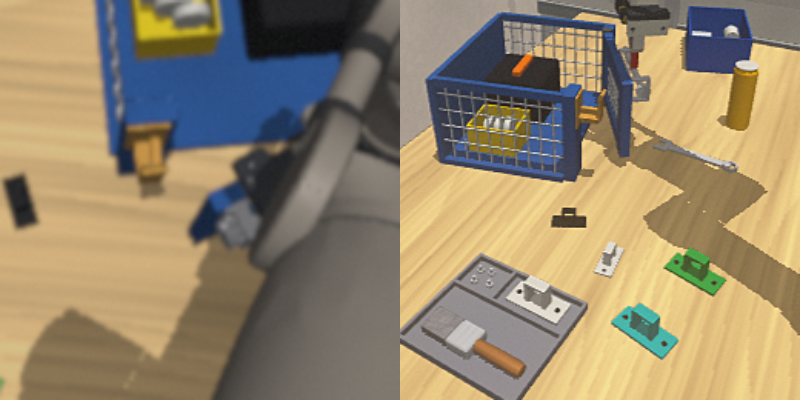

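The gate stands open about 0.38 rad with its free edge clear of the fork, held by the knob. The new keeper lies in its compartment. I'm handing in.

```bash
python3 -c "
from cell import *
print(hand_in())"
```

```text
the job is handed in; nothing more can be done
None
```

I handed the job in at about 16 s, and it returned no verdict: the new keeper lies flat and lengthwise in the empty compartment, the bolt was lifted and drawn about 43 mm, and the gripper is holding the gate still at roughly 0.38 rad (about 97 mm) open, with the brush, can and wrench left alone.

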